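# Put the mixed-up bench things back in their own trays

## Task

The four things in the steel trays have been put back wrongly: each belongs in the tray whose outline is like its own, that is the round tin in the round tray, the pine offcut in the square tray, the green case in the oblong square-cornered tray and the wooden file handle in the long round-ended tray. Rearrange them (the bare plywood board is free for parking things meanwhile) so that each ends in the middle of its own tray, let go and resting flat on the tray's floor the same way up as now, with the case and the handle lying lengthwise. Leave the roll of masking tape where it is.

Things in the scene. Friction and masses are not known exactly. Their poses are not given: they have to be found in the camera images.
- screw_tin: round grey metal tin, diameter 64 mm, 45 mm high, 0.16 kg; stands upright in the oblong or the oval tray at the start. Origin: centre of its underside, z up.
- pine_offcut: light pine block, 48 mm (its x) by 55 mm (its y), 45 mm high, 0.06 kg; lies in the other of the oblong and the oval tray at the start. Origin: centre of its underside, z up.
- bit_case: plain closed dark green box, 60 mm (its x) by 85 mm (its y, the long way), 26 mm high, 0.15 kg; lies in the round or the square tray at the start, at any angle. Origin: centre of its underside, z up.
- file_handle: brown wooden file handle lying down, 30 mm wide (its x), 95 mm long (its y), 30 mm high, 0.06 kg; lies in the other of the round and the square tray at the start, at any angle. Origin: centre of its underside, z up.
- round_tray: low round tray, 124 mm outside, 112 mm inside the rim: the place of the tin. Dark steel, fixed to the bench, 4 mm floor, rim top 10 mm above the bench. Origin: centre of its underside, on the bench.
- square_tray: low square tray, 116 mm outside, 104 mm inside the rim: the place of the pine offcut. Dark steel, fixed to the bench, 4 mm floor, rim top 10 mm above the bench. Origin: centre of its underside, on the bench.
- oblong_tray: low rectangular tray with square corners, 94 mm (its x) by 130 mm (its y) outside, 82 by 118 mm inside the rim: the place of the green case, case y along tray y (either way round). Dark steel, fixed to the bench, 4 mm floor, rim top 10 mm above the bench. Origin: centre of its underside, on the bench.
- oval_tray: low long tray with half-round ends, 86 mm (its x) by 146 mm (its y) outside, 74 by 134 mm inside the rim: the place of the file handle, handle y along tray y (either way round). Dark steel, fixed to the bench, 4 mm floor, rim top 10 mm above the bench. Origin: centre of its underside, on the bench.
- spare_board: bare flat plywood board without a rim, 110 x 110 x 6 mm, fixed, empty: a free spot for parking a thing. Origin: centre of its underside, on the bench.
- tape_roll: roll of masking tape lying flat, 82 mm across, 24 mm high, a bystander to be left alone. Origin: centre of its underside.
There are look-alikes about, which are no part of the job. Several things look just like the file_handle: the one meant starts nearest to the robot's base.

How it is judged:
By the outcome, as a careful person would: the job done as asked, in the order asked, and still so for the second after the job is handed in, with the robot touching nothing.
It also fails if it takes over 141 s, if anything falls off the work surface, if the arm or the gripper's body presses on something with over 40 N, if the wrist force passes 120 N, or if a joint passes its speed limit or range.

## Robot

A 7-joint arm with a two-finger parallel gripper is mounted at the origin on the work surface; the furniture and walls round the work are solid. World frame = base frame: x ahead of the robot, y to its left, z up, the work surface at z = 0. Lengths are in m, angles in rad, forces in N, time in s.
With the tool pointing down it reaches from about 0.4 to 0.9 m from the base axis. Payload 5.5 kg.
Tool frame: the origin (TCP) lies midway between the tips of the shut fingers; the grasp point (between the pads) lies 19 mm behind it; z points along the fingers, y is the direction in which the jaws open and shut (so a half turn about z gives the same grasp; the last joint's range is limited). The gripper opens to 85 mm and grips with 20 to 120 N. Pads are 22 mm wide; open, the fingers measure 114 mm over their backs; the gripper's body (76 mm by 85 mm) begins 54 mm behind the grasp point. The pads swing forward as they close: fully open they stand 13 mm farther back than shut.
Start: joints at [1.524, 0.501, -0.427, 1.55, 0.221, 1.138, -0.21], TCP at [0.198, -0.619, 0.231] pointing down, gripper open.
Joint ranges: [-2.88, 2.88], [-0.31, 2.03], [-1.54, 1.56], [0.2, 2.42], [-1.41, 4.55], [0.19, 2.02], [-2.57, 2.57]. Speed limits (rad/s): [2.57, 2.57, 3.14, 3.14, 3.14, 3.14, 3.14].

## Interface

Orientations are given as [roll, pitch, yaw] about the fixed x, y, z axes, in that order (R = Rz(yaw) Ry(pitch) Rx(roll)).
In Python, from bench import robot gives the robot as it stands. Calls block until the motion is done:
- robot.goto(position, orientation): joint-space move of the TCP to a pose.
- robot.move_straight(position, orientation=None, vel=0.15, f_stop=None): straight line of the TCP; orientation=None keeps the orientation; vel is the mean speed in m/s. With f_stop (N) it stops when the force on the tool has changed by that much, and returns True; else False.
- robot.movej(angles): joint-space move.
- robot.open_gripper() and robot.close(grip_force=None): open the fingers fully, or close them until they stop; grip_force is the grip in N (None keeps the last).
- robot.wait(seconds).
- robot.solve_ik(position, orientation): joint angles nearest the present ones, or None.
- robot.sense(): the state.
- robot.read_camera(name): name is "scene" or "top" or "wrist"; returns a dict with "color" (420x560x3 uint8, red, green, blue), "intrinsics" (3x3 intrinsics, pixels), "rvec" (rotation vector, rad) and "tvec" (3), from world to camera coordinates, as OpenCV has them. Camera axes: x right, y down, z forward; pixel columns grow to the right and rows downward; lengths in m; the calibration is good to about 2 mm. A picture is of the moment at which its call begins. There is no depth.
A pose or a line that the arm cannot do raises robot.Unreachable and nothing moves.
- robot.job_done(): hands the job in, once; it reports no verdict.
The state is a dict: "t": time; "qpos": joint angles; "joint_vel": joint speeds; "joint_torque": joint torques, N m; "eef_pos": TCP position; "ee_rot": TCP orientation; "contact_force": force on the tool from outside, world axes, zero at the start; "moment": the same for the moment, N m; "grip_width": finger opening in m.
Only numpy, scipy, OpenCV 4.12 (cv2) and the standard library are available. Lean on these libraries where they do the work, as an engineer would, in place of code of your own. Each camera call takes 0.05 s, during which the arm holds its last target. There are 200 camera calls.

## Working session

There is one attempt and no reset: what is moved stays moved. The work goes in short steps, each a Python script; the robot and the scene stay as the last script left them, time stands still between calls to the robot, and variables do not carry over. Pictures are saved under pics/ and viewed, about 12 in all and at most 16, crops included, and the job is handed in when it is done.

```bash
ls; mkdir -p pics
python3 - <<'E'
from bench import robot
import cv2,pickle,numpy as np
d={}
for n in("top","scene"):
    d[n]=robot.read_camera(n); cv2.imwrite(f"pics/{n}0.png",cv2.resize(d[n]["color"][:,:,::-1],None,fx=1.42,fy=1.42))
    print(n,d[n]["intrinsics"].tolist(),(-cv2.Rodrigues(d[n]["rvec"])[0].T@d[n]["tvec"].reshape(3)).round(3))
pickle.dump(d,open("v0.pkl","wb")); print(robot.sense()["t"])
E
```

```text
pics
top [[403.1933857513645, 0.0, 286.81218823082], [0.0, 403.1933857513645, 210.08397041210097], [0.0, 0.0, 1.0]] [ 0.297 -0.254  1.319]
scene [[431.37260852296447, 0.0, 275.42439604066135], [0.0, 431.37260852296447, 214.5154724684574], [0.0, 0.0, 1.0]] [-0.209 -1.399  0.954]
0.1
```

View pics/top0.png

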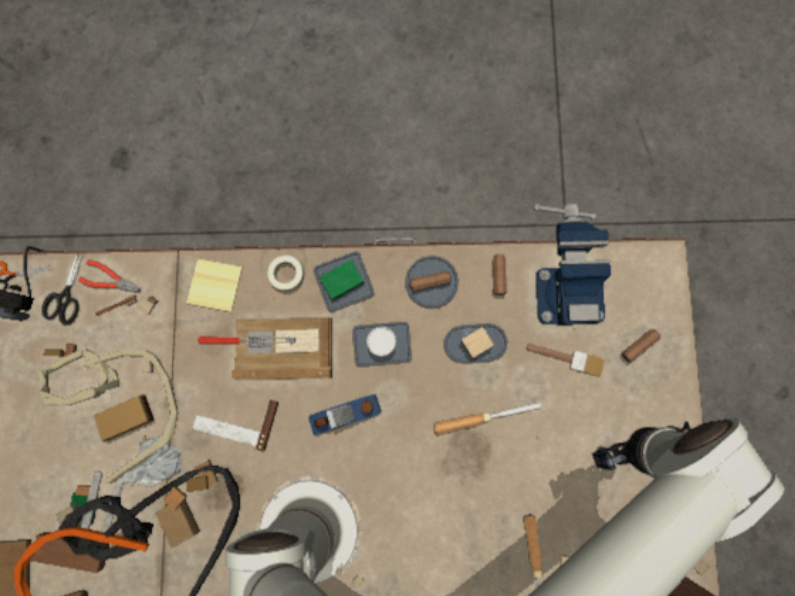

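View pics/scene0.png

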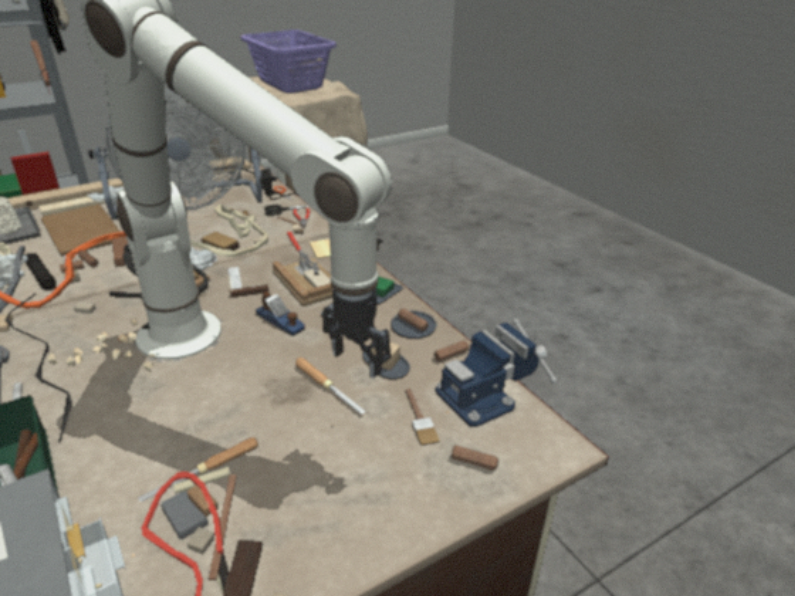

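The top view (scaled by 1.42) shows:
- **Trays:** green case in the square tray (343,281), handle in the round tray (431,282), tin in the oblong tray (381,343), pine in the oval tray (476,343).
- **Other items:** plywood board at (215,285), tape at (285,272).
- **Handle candidates:** (431,282), (499,274) and (640,345). The base is at about (308,530), so the one in the round tray is nearest, and it is the one lying in a tray. I'll confirm it in a wrist-camera crop.

Next I'll take coarse positions from these pixels and hover with the wrist camera for accurate ones.

```bash
cat > h.py <<'E'
import numpy as np,cv2,pickle
def ray(c,uv,z):
    "pixels (N,2) -> world xy on the plane z"
    R=cv2.Rodrigues(np.array(c["rvec"],float))[0]; t=np.array(c["tvec"],float).reshape(3)
    uv=np.atleast_2d(np.array(uv,float)); d=(np.c_[uv,np.ones(len(uv))]@np.linalg.inv(c["intrinsics"]).T)@R
    o=-R.T@t; return (o+d*((z-o[2])/d[:,2])[:,None])[:,:2]
E
python3 - <<'E'
from bench import robot
from h import *
top=pickle.load(open("v0.pkl","rb"))["top"]
px=dict(square=(343,281),round=(431,282),oblong=(381,343),oval=(476,343),board=(215,285),tape=(285,272))
p={k:ray(top,np.array(v)/1.42,.01)[0] for k,v in px.items()}
print({k:v.round(3).tolist() for k,v in p.items()}); print(robot.sense()["ee_rot"])
W={}
for k in("oval","round","oblong","square","board"):
    try:
        robot.goto([p[k][0]-.04,p[k][1],.30],[np.pi,0,0]); robot.wait(.3)
        W[k]=robot.read_camera("wrist"); s=robot.sense()
        print(k,s["t"],s["qpos"],(-cv2.Rodrigues(W[k]["rvec"])[0].T@W[k]["tvec"].reshape(3)).round(3))
    except robot.Unreachable as e: print(k,"unreachable",e)
pickle.dump(W,open("w.pkl","wb"))
cv2.imwrite("pics/w4.png",cv2.resize(np.vstack([np.hstack([W[k]["color"] for k in r]) for r in(("oval","round"),("oblong","square"))])[:,:,::-1],(800,600)))
cv2.imwrite("pics/wb.png",W["board"]["color"][:,:,::-1])
E
```

```text
{'square': [0.556, -0.077], 'round': [0.549, -0.282], 'oblong': [0.409, -0.164], 'oval': [0.405, -0.381], 'board': [0.553, 0.224], 'tape': [0.58, 0.06]}
[-3.13978113e+00 -9.78914684e-05  3.09802792e-01]
oval 1.5917 [ 1.20338645  0.22185796 -0.51823163  1.77145667  0.11787124  1.17956022
 -0.92134624] [ 0.445 -0.383  0.442]
round 2.675 [ 0.93767946  0.34253745 -0.60544159  1.64225339  0.20543736  1.2209731
 -1.28399379] [ 0.589 -0.284  0.443]
oblong 3.7833 [ 1.0573979  -0.03948744 -0.67790834  2.02441766 -0.02836051  1.14849371
 -1.17928827] [ 0.45  -0.165  0.443]
square 4.85 [ 0.8444494   0.2721191  -0.88494913  1.77817099  0.22650025  1.19724248
 -1.6781946 ] [ 0.596 -0.078  0.443]
board 6.35 [ 0.3154545   0.40110967 -0.99907855  1.68711855  0.35371358  1.24868829
 -2.33409152] [0.594 0.222 0.443]
```

View pics/w4.png

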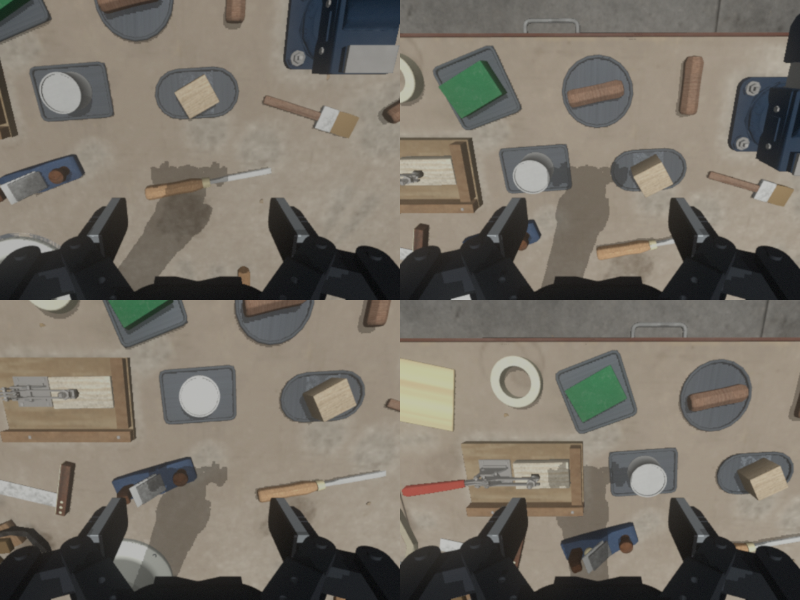

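View pics/wb.png

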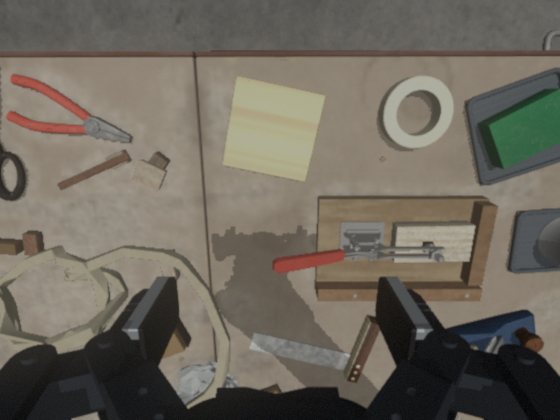

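The wrist views confirm it: the handle in the round tray (crop 2 at 594,93) is the target. The look-alike at (691,85) lies on the bare bench, farther from the base. The board is at (274,130) in the last picture. Now for contour fits.

```bash
cat > seg.py <<'E'
from h import *
def fit(pts):
    "xy points -> centre, sizes (short,long), yaw of the long side"
    (c,(a,b),_)=r=cv2.minAreaRect((pts*1e3).astype(np.float32)); bx=cv2.boxPoints(r)
    e=[bx[1]-bx[0],bx[2]-bx[1]]; l=max(e,key=np.linalg.norm)
    return np.array(c)/1e3,sorted((round(a),round(b))),np.arctan2(l[1],l[0])%np.pi
def mask(c,kind):
    im=cv2.GaussianBlur(c["color"],(3,3),0).astype(int); r,g,b=im[...,0],im[...,1],im[...,2]
    h,s,v=[x.astype(int) for x in cv2.split(cv2.cvtColor(c["color"],cv2.COLOR_RGB2HSV))]
    return {"tray":(b>=r-2)&(v<125),"green":(g>r*1.8)&(g>b*1.3),
     "brown":(r>b*1.45)&(v<170)&(h<14),"pine":(v>165)&(s>60),"tin":(v>165)&(s<40)}[kind].astype(np.uint8)
def find(c,kind,near,z,rmax=.06):
    cs,_=cv2.findContours(mask(c,kind),cv2.RETR_EXTERNAL,cv2.CHAIN_APPROX_NONE)
    best=None
    for k in cs:
        if cv2.contourArea(k)<250: continue
        w=ray(c,k[:,0],z); f=fit(w)
        if np.linalg.norm(f[0]-near)<rmax and (best is None or cv2.contourArea(k)>cv2.contourArea(best[1])): best=(f,k)
    return best
E
cat > m.py <<'E'
from seg import *
W=pickle.load(open("w.pkl","rb"))
N=dict(square=(.556,-.077),round=(.549,-.282),oblong=(.409,-.164),oval=(.405,-.381),board=(.553,.224))
O=dict(square=("green",.030),round=("brown",.034),oblong=("tin",.049),oval=("pine",.049),board=("pine",.006))
T=[]
for v in W:
  vis=W[v]["color"].copy()
  for n in([v] if v=="board" else [k for k in N if k!="board"]):
    for kind,z in(() if n=="board" else (("tray",.01),))+(O[n],):
        b=find(W[v],kind,np.array(N[n]),z)
        if b:
            (c,s,a),k=b; cv2.drawContours(vis,[k],-1,(255,0,0),1)
            print(v,n,kind,c.round(4),s,"yaw",round(np.degrees(a),1))
  T.append(vis)
cv2.imwrite("pics/m.png",cv2.resize(np.vstack([np.hstack(T[:2]),np.hstack(T[2:4])])[:,:,::-1],(800,600)))
E
python3 m.py
```

```text
oval square tray [ 0.5275 -0.0998] [49, 94] yaw 110.2
oval round tray [ 0.5175 -0.2839] [56, 119] yaw 89.9
oval round brown [ 0.5332 -0.2735] [14, 72] yaw 89.9
oval oblong tray [ 0.407  -0.1671] [91, 127] yaw 94.1
oval oblong tin [ 0.4097 -0.1698] [56, 57] yaw 45.5
oval oval tray [ 0.4052 -0.3806] [83, 141] yaw 93.0
round square tray [ 0.5547 -0.0771] [113, 116] yaw 109.7
round square green [ 0.5668 -0.0867] [48, 53] yaw 119.7
round round tray [ 0.5501 -0.2836] [119, 119] yaw 42.4
round round brown [ 0.5576 -0.3114] [24, 25] yaw 103.3
round oblong tray [ 0.4078 -0.1663] [91, 127] yaw 94.1
round oblong tin [ 0.4106 -0.1672] [54, 59] yaw 176.1
round oval tray [ 0.4064 -0.3796] [82, 140] yaw 94.9
oblong square tray [ 0.5354 -0.0846] [73, 113] yaw 109.7
oblong square green [ 0.5319 -0.0767] [29, 76] yaw 90.0
oblong round tray [ 0.5202 -0.283 ] [62, 119] yaw 90.0
oblong round brown [ 0.5358 -0.2756] [19, 86] yaw 90.0
oblong oblong tray [ 0.407  -0.1658] [91, 127] yaw 94.2
oblong oblong tin [ 0.4099 -0.1668] [62, 62] yaw 90.0
oblong oval tray [ 0.4052 -0.3792] [83, 142] yaw 93.8
square square tray [ 0.5553 -0.0774] [113, 113] yaw 19.9
square square green [ 0.5712 -0.0783] [40, 54] yaw 107.8
square round tray [ 0.5502 -0.2823] [119, 119] yaw 96.0
square round brown [ 0.5488 -0.2594] [26, 53] yaw 104.1
square oblong tray [ 0.4078 -0.1652] [91, 127] yaw 94.1
square oblong tin [ 0.4114 -0.1666] [57, 58] yaw 172.0
square oval tray [ 0.408  -0.3783] [83, 142] yaw 98.7
board board pine [0.5689 0.2252] [8, 107] yaw 79.1
```

View pics/m.png

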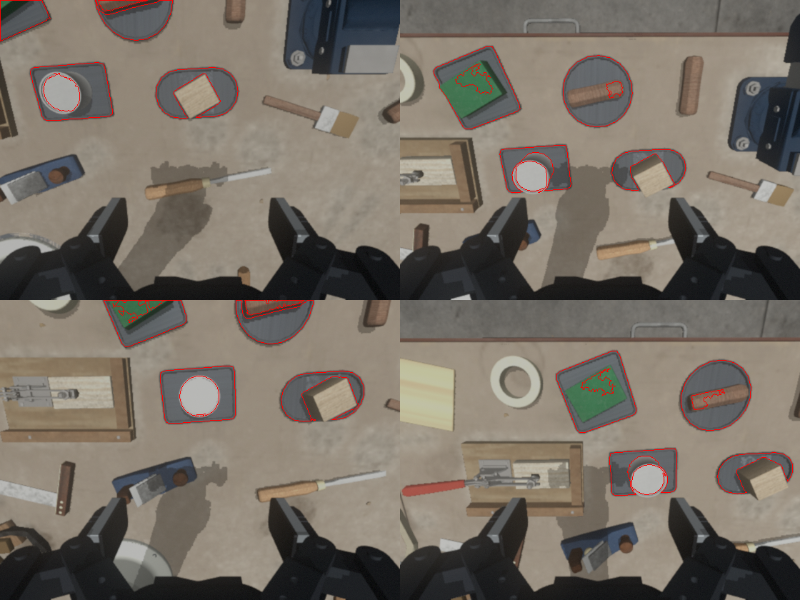

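The tray outlines are clean and agree to about 1 mm across views. The object masks were too strict, so I'll mask inside each tray's contour instead.

```bash
cat > m2.py <<'E'
from seg import *
W=pickle.load(open("w.pkl","rb"))
N=dict(square=(.5551,-.0774),round=(.550,-.283),oblong=(.4075,-.1658),oval=(.4055,-.380))
O=dict(square=.030,round=.034,oblong=.049,oval=.049)
T=[]
for n in N:
    c=W[n]; f,k=find(c,"tray",np.array(N[n]),.01)
    h,s,v=[x.astype(int) for x in cv2.split(cv2.cvtColor(c["color"],cv2.COLOR_RGB2HSV))]
    m=np.zeros(s.shape,np.uint8); cv2.drawContours(m,[cv2.convexHull(k)],-1,1,-1); m=cv2.erode(m,np.ones((7,7)))
    obj=(m*((v>150) if n=="oblong" else (s>70)&(v>(130 if n=="oval" else 0)))).astype(np.uint8)
    obj=cv2.morphologyEx(obj,cv2.MORPH_OPEN,np.ones((3,3)))
    q=max(cv2.findContours(obj,cv2.RETR_EXTERNAL,cv2.CHAIN_APPROX_NONE)[0],key=cv2.contourArea)
    for z in(O[n],.004): a=fit(ray(c,q[:,0],z)); print(n,z,a[0].round(4),a[1],round(np.degrees(a[2]),1))
    w=(ray(c,cv2.convexHull(k)[:,0],.01)*1e3).astype(np.float32)
    print("  tray",f[0].round(4),"ellipse",cv2.fitEllipse(ray(c,k[:,0],.01).astype(np.float32)*1e3))
    vis=c["color"].copy(); cv2.drawContours(vis,[q],-1,(255,0,0),1); x,y=q[:,0].mean(0).astype(int)
    vis=cv2.copyMakeBorder(vis,60,60,60,60,cv2.BORDER_CONSTANT); T.append(cv2.resize(vis[y-15:y+135,x-40:x+160],(400,300)))
c=W["board"]; h,s,v=[x.astype(int) for x in cv2.split(cv2.cvtColor(c["color"],cv2.COLOR_RGB2HSV))]
R=c["color"].astype(int); mb=((v>140)&(s>50)&(h>18)).astype(np.uint8); mb[200:]=0
q=max(cv2.findContours(mb,cv2.RETR_EXTERNAL,cv2.CHAIN_APPROX_NONE)[0],key=cv2.contourArea); a=fit(ray(c,q[:,0],.006)); print("board",a)
cv2.imwrite("pics/m2.png",np.vstack([np.hstack(T[:2]),np.hstack(T[2:])])[:,:,::-1])
E
python3 m2.py
```

```text
square 0.03 [ 0.5561 -0.0753] [60, 84] 118.4
square 0.004 [ 0.5536 -0.0751] [64, 89] 118.4
  tray [ 0.5553 -0.0774] ellipse ((555.5885620117188, -77.3534927368164), (129.6787567138672, 130.25108337402344), 106.2778091430664)
round 0.034 [ 0.5509 -0.2806] [27, 91] 101.9
round 0.004 [ 0.5482 -0.2803] [29, 97] 101.9
  tray [ 0.5501 -0.2836] ellipse ((550.1952514648438, -283.3896484375), (118.26922607421875, 118.9229507446289), 97.53484344482422)
oblong 0.049 [ 0.4093 -0.1673] [63, 63] 90.0
oblong 0.004 [ 0.4046 -0.1675] [70, 70] 90.0
  tray [ 0.407  -0.1658] ellipse ((407.2397766113281, -165.75376892089844), (103.0133285522461, 147.78720092773438), 4.16932487487793)Traceback (most recent call last):
  File "m2.py", line 12, in <module>
    q=max(cv2.findContours(obj,cv2.RETR_EXTERNAL,cv2.CHAIN_APPROX_NONE)[0],key=cv2.contourArea)
ValueError: max() iterable argument is empty
```

```bash
sed -i 's/(s>70)&(v>(130 if n=="oval" else 0))/((s>70) if n!="oval" else (s>45)\&(v>135))/' m2.py; python3 m2.py | grep -A9 oval
```

```text
oval 0.049 [ 0.4033 -0.3808] [47, 54] 119.8
oval 0.004 [ 0.3985 -0.3806] [53, 60] 119.8
  tray [ 0.4052 -0.3806] ellipse ((404.8474426269531, -380.5887451171875), (83.18694305419922, 139.7230682373047), 3.5608348846435547)
board (array([0.55346594, 0.22792383]), [110, 111], np.float32(1.3656492))
```

View pics/m2.png

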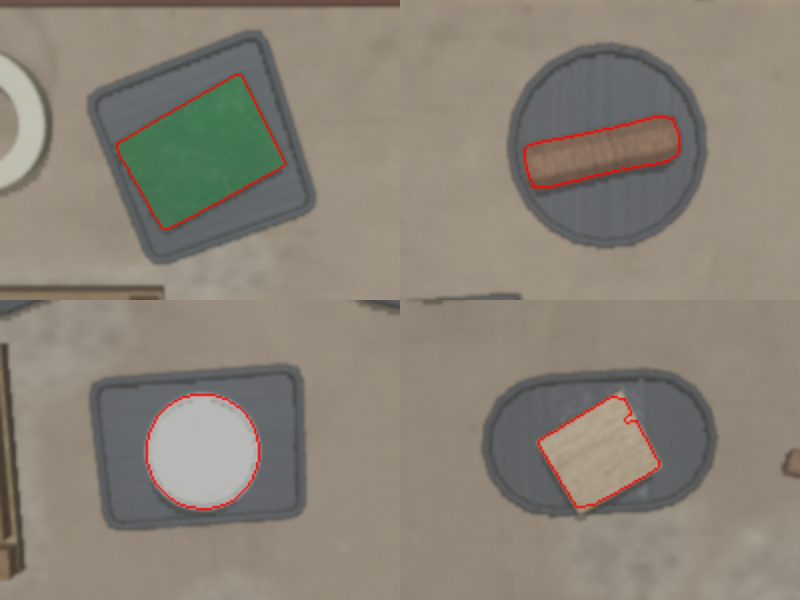

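Measurements are good: all fitted sizes match the specs. Next I'll check reachability and choose yaws before moving.

```bash
cat > pp.py <<'E'
from bench import robot
from seg import *
B=dict(square=(.5553,-.0774,19.8),round=(.5502,-.2833,0),oblong=(.4072,-.1658,94.15),oval=(.4052,-.3800,93.6),board=(.5535,.228,78.2))
def rot(y): return [np.pi,0,np.radians(y)]
def transfer(src,ysrc,dst,ydst,z,dz=.0006,f=40,pre=0):
    robot.open_gripper() if robot.sense()["grip_width"]<.08 else None
    robot.goto([*src,.14],rot(ysrc)); robot.move_straight([*src,z])
    robot.close(f); s=robot.sense(); print("t",round(s["t"],1),"width",round(s["grip_width"],4),"F",s["contact_force"].round(1))
    robot.move_straight([*src,.16],vel=.2); print("held width",round(robot.sense()["grip_width"],4))
    robot.goto([*dst,.16],rot(ydst)); robot.move_straight([*dst,z+dz+.012],vel=.2)
    hit=robot.move_straight([*dst,z+dz],vel=.03,f_stop=8); s=robot.sense()
    print("placed at",s["eef_pos"].round(4),"stop",hit); robot.open_gripper()
    robot.move_straight([*dst,.16],vel=.25); print("t",round(robot.sense()["t"],1))
E
python3 - <<'E'
from pp import *
P={"tin":((.4093,-.1673),.014,[4,-86,49,-41]),"tinboard":((.5535,.228),.014,[4,-86,49,-41]),"tinround":((.5502,-.2833),.014,[4,-86,49,-41]),
"case":((.5561,-.0753),.006,[118.4,-61.6]),"caseobl":((.4072,-.1658),.006,[94.15,-85.85]),
"pine":((.4033,-.3808),.012,[119.8,-60.2,29.8]),"pinesq":((.5553,-.0774),.012,[109.8,-70.2,19.8]),
"handle":((.5495,-.2805),.009,[101.9,-78.1]),"handleov":((.4052,-.38),.009,[93.6,-86.4])}
for k,(p,z,ys) in P.items():
    for y in ys:
        for zz in (z,.16):
            q=robot.solve_ik([*p,zz],rot(y)); print(k,y,zz,None if q is None else np.round(q,2).tolist())
E
```

```text
tin 4 0.014 [0.97, 0.62, -0.77, 2.18, 0.75, 0.63, -1.84]
tin 4 0.16 [1.2, 0.35, -1.0, 2.11, 0.38, 0.88, -1.52]
tin -86 0.014 [0.13, 0.49, 0.24, 2.21, -0.25, 0.46, -2.51]
tin -86 0.16 [-0.28, 0.23, 0.68, 2.15, -0.2, 0.82, -2.54]
tin 49 0.014 [1.03, 0.65, -0.84, 2.18, 0.82, 0.66, -1.12]
tin 49 0.16 [1.26, 0.38, -1.09, 2.1, 0.44, 0.9, -0.79]
tin -41 0.014 [0.9, 0.58, -0.68, 2.19, 0.67, 0.59, -2.56]
tin -41 0.16 [1.19, 0.34, -0.99, 2.11, 0.37, 0.88, -2.3]
tinboard 4 0.014 [0.1, 0.8, -0.73, 1.8, 0.71, 0.82, -2.49]
tinboard 4 0.16 [0.21, 0.62, -0.89, 1.74, 0.55, 1.05, -2.37]
tinboard -86 0.014 [-1.26, 1.27, 1.35, 1.85, -1.33, 1.28, -2.55]
tinboard -86 0.16 [0.41, 0.88, -1.3, 1.73, 0.89, 1.26, 2.1]
tinboard 49 0.014 [0.18, 0.86, -0.86, 1.8, 0.83, 0.89, -1.79]
tinboard 49 0.16 [0.29, 0.69, -1.04, 1.74, 0.66, 1.11, -1.67]
tinboard -41 0.014 [-0.61, 0.67, 0.24, 1.83, -0.24, 0.67, -2.53]
tinboard -41 0.16 [-0.78, 0.49, 0.46, 1.77, -0.26, 0.94, -2.5]
tinround 4 0.014 [0.92, 0.81, -0.68, 1.75, 0.67, 0.83, -1.58]
tinround 4 0.16 [1.05, 0.65, -0.88, 1.69, 0.56, 1.08, -1.5]
tinround -86 0.014 [0.35,
[... 1389 characters left out ...]
0.61, -2.5]
pinesq -70.2 0.16 [-0.27, 0.42, 0.46, 1.87, -0.23, 0.9, -2.5]
pinesq 19.8 0.012 [0.63, 0.74, -0.7, 1.9, 0.69, 0.75, -1.69]
pinesq 19.8 0.16 [0.79, 0.56, -0.92, 1.83, 0.53, 1.01, -1.57]
handle 101.9 0.009 [1.12, 0.98, -1.01, 1.75, 0.98, 1.01, -0.08]
handle 101.9 0.16 [1.2, 0.81, -1.18, 1.69, 0.8, 1.21, 0.03]
handle -78.1 0.009 [0.43, 0.69, 0.0, 1.78, -0.0, 0.67, -2.5]
handle -78.1 0.16 [0.36, 0.48, 0.09, 1.72, -0.05, 0.95, -2.47]
handleov 93.6 0.009 [1.4, 0.86, -0.94, 1.91, 0.92, 0.88, 0.04]
handleov 93.6 0.16 [1.53, 0.66, -1.12, 1.84, 0.67, 1.08, 0.21]
handleov -86.4 0.009 [0.81, 0.62, -0.14, 1.93, 0.14, 0.6, -2.49]
handleov -86.4 0.16 [1.05, 0.42, -0.43, 1.86, 0.21, 0.91, -2.56]
```

Run:
```python
from pp import *
transfer((.4093,-.1673),4,B["board"][:2],49,.014,dz=.0026)
cv2.imwrite("pics/a1.png",robot.read_camera("wrist")["color"][:,:,::-1])
transfer((.5561,-.0753),118.4,B["oblong"][:2],94.15,.006)
robot.goto([.40,-.22,.30],rot(0)); robot.wait(.3); c=robot.read_camera("wrist"); pickle.dump(c,open("a2.pkl","wb"))
cv2.imwrite("pics/a2.png",c["color"][:,:,::-1])
```

```text
t 9.3 width 0.0623 F [-2.3  1.1  8.4]
held width 0.0623
placed at [0.5538 0.2278 0.0173] stop True
t 14.1
t 16.9 width 0.0589 F [-1.4 -0.4  6.3]
held width 0.059
placed at [ 0.4073 -0.1663  0.0071] stop True
t 21.0
```

View pics/a1.png

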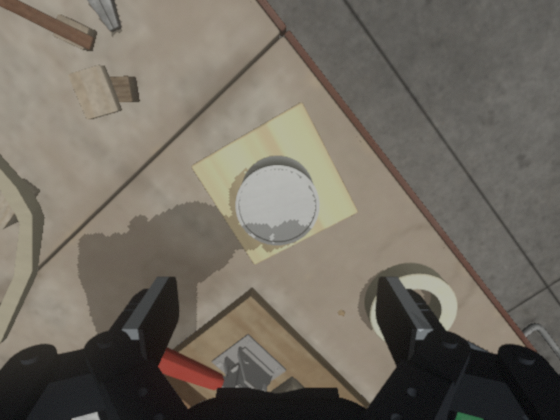

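View pics/a2.png

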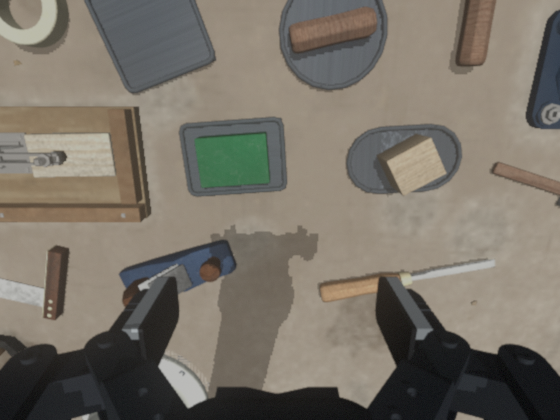

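The tin stands on the board (277,204). The case lies lengthwise in the oblong tray (232,160). On to the other three.

Run:
```python
from pp import *
transfer((.4033,-.3808),119.8,B["square"][:2],109.8,.012)
transfer((.5495,-.2805),101.9,B["oval"][:2],93.6,.009)
transfer((.5538,.2278),49,B["round"][:2],49,.016,dz=-.0014)
W={}
for k in("oval","oblong","square","round"):
    x,y,_=B[k]; robot.goto([x-.04,y,.30],rot(0)); robot.wait(.3); W[k]=robot.read_camera("wrist")
pickle.dump(W,open("w2.pkl","wb")); print(robot.sense()["t"])
T=[]
for n,zt,cond in(("oval",.034,lambda s,v:s>70),("oblong",.03,lambda s,v:s>70),("square",.049,lambda s,v:(s>45)&(v>135)),("round",.049,lambda s,v:v>150)):
    c=W[n]; f,k=find(c,"tray",np.array(B[n][:2]),.01)
    _,s,v=[x.astype(int) for x in cv2.split(cv2.cvtColor(c["color"],cv2.COLOR_RGB2HSV))]
    m=np.zeros(s.shape,np.uint8); cv2.drawContours(m,[cv2.convexHull(k)],-1,1,-1); m=cv2.erode(m,np.ones((7,7)))
    q=max(cv2.findContours(cv2.morphologyEx((m*cond(s,v)).astype(np.uint8),cv2.MORPH_OPEN,np.ones((3,3))),cv2.RETR_EXTERNAL,cv2.CHAIN_APPROX_NONE)[0],key=cv2.contourArea)
    a=fit(ray(c,q[:,0],zt)); print(n,"obj",a[0].round(4),a[1],round(np.degrees(a[2]),1),"tray",f[0].round(4),"d mm",((a[0]-f[0])*1e3).round(1))
    vis=c["color"].copy(); cv2.drawContours(vis,[q,k],-1,(255,0,0),1); T.append(vis)
cv2.imwrite("pics/f.png",cv2.resize(np.vstack([np.hstack(T[:2]),np.hstack(T[2:])])[:,:,::-1],(800,600)))
```

```text
t 25.3 width 0.0474 F [-1.3 -1.1  5.9]
held width 0.0476
placed at [ 0.5555 -0.0777  0.0128] stop True
t 30.0
t 32.4 width 0.0284 F [-0.4  0.   3.1]
held width 0.0281
placed at [ 0.4051 -0.3801  0.0095] stop False
t 36.8
t 40.3 width 0.0622 F [-1.5 -0.9  5.9]
held width 0.0619
placed at [ 0.5504 -0.2839  0.0155] stop True
t 45.4
50.25
oval obj [ 0.4063 -0.3799] [27, 90] 93.2 tray [ 0.4051 -0.3802] d mm [1.3 0.4]
oblong obj [ 0.4068 -0.1664] [60, 84] 94.2 tray [ 0.407  -0.1658] d mm [-0.2 -0.7]
square obj [ 0.5547 -0.0776] [48, 54] 109.7 tray [ 0.5553 -0.0773] d mm [-0.6 -0.3]
round obj [ 0.5495 -0.2852] [63, 63] 44.7 tray [ 0.5503 -0.2836] d mm [-0.7 -1.6]
```

View pics/f.png

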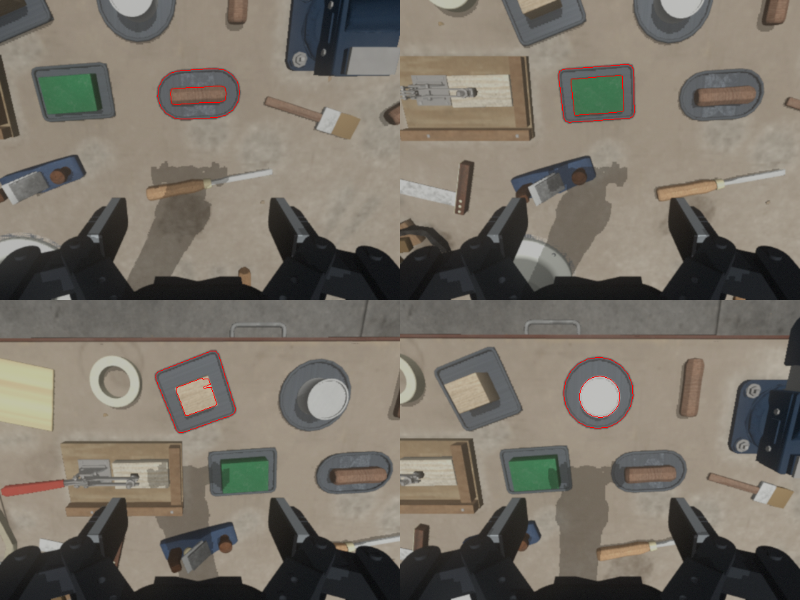

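All four are in the middle of their trays and aligned. The arm is hovering clear, so I'll hand in.

```bash
python3 -c "
from bench import robot
robot.job_done()"
```

```text
the job is handed in; nothing more can be done
```

All four things are in their own trays, and I handed the job in after about 50 s of robot time, with the gripper open and the arm clear. I parked the tin on the plywood board, moved the case, the pine offcut and the handle to their trays, then put the tin in the round tray.

My last wrist-camera checks measured how far each one sits from the middle of its tray:

| Thing | Tray | Off centre | Lengthwise angle |
|---|---|---|---|
| Green case | oblong | under 1 mm | within about 0.1° |
| Pine offcut | square | under 1 mm | sides square to the tray within about 0.1° |
| File handle | oval | about 1.4 mm | within about 0.4° |
| Screw tin | round | about 1.7 mm | not applicable (round) |

- **Resting flat:** The tin, case and pine touched down on a light force stop as expected. The handle reached its set height without triggering the stop, so it may have dropped a fraction of a millimetre on release. It looks flat in the last picture.
- **Masking tape:** I never worked near it, and it looks to be where it was. I did not measure its position.
- **Failed checks:** None of the final checks failed or disagreed. My first colour masks for the objects were poor, so I redid them before the first grasp.

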